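# Close the vent and start the vacuum pump at its guarded switch

## Task

Close the vent valve by turning its blue handle the quarter turn to its stop, across the pipe, and only then start the vacuum pump: lift the sprung red guard, flip the toggle beneath it all the way over towards the hinge while the guard is up, and let the guard drop fully shut again. Leave the stirrer's yellow-guarded switch alone, and do not disturb the bottle, the beaker or the wrench.

Things in the scene. Friction and masses are not known exactly. Their poses are not given: they have to be found in the camera images.
- pump_station: The vacuum pump switch: bolted steel box, 100 x 104 mm, with a red guard over a toggle. Origin on the bench below the toggle's pivot; +x from the guard's front lip to its hinge at the back, y along the hinge, z up. Flat panel at height 30 mm, from x = -22 to +78 mm; toggle pivot x = 0, height 34; hinge axis x = +26, height 46 mm.
- pump_guard (a joint): Angle of the red guard in rad: 0 shut, grows as its front lip swings up and back, stop at 1.7. Spring and weight pull it shut (0.09 N m shut, 0.2 at 0.8 rad; 1 to 3 N at the lip). It never stays up: let go, it drops shut, so it has to rest on the fingers while the toggle is thrown.
- pump_lip (a point): Middle of the red guard's front edge (lip): when shut 34 mm before the toggle's pivot, 82 mm above the bench, 12 mm beyond the panel. The guard is a hood 76 mm wide: level top plate 4 mm thick from here to above the hinge, back plate down to the hinge, side cheeks (70 mm apart inside) from the hinge to x = -8 mm of the station. Its front is open.
- pump_toggle (a joint): Angle of the toggle under the guard in rad: 0 off (leans 0.35 rad to the front, -x of the station), 0.7 on (leans 0.35 rad to the back, towards the hinge). Stays where it is left; 0.05 N m (1.5 to 2.5 N at the bat) to move.
- pump_bat_tip (a point): Tip of the toggle's round bat (8 to 10 mm thick), 41 mm from its pivot.
- stirrer_station: The stirrer switch: bolted steel box, 100 x 104 mm, with a yellow guard over a toggle. Origin on the bench below the toggle's pivot; +x from the guard's front lip to its hinge at the back, y along the hinge, z up. Flat panel at height 30 mm, from x = -22 to +78 mm; toggle pivot x = 0, height 34; hinge axis x = +26, height 46 mm.
- stirrer_guard (a joint): Angle of the yellow guard in rad: 0 shut, grows as its front lip swings up and back, stop at 1.7. Spring and weight pull it shut (0.09 N m shut, 0.2 at 0.8 rad; 1 to 3 N at the lip). It never stays up: let go, it drops shut, so it has to rest on the fingers while the toggle is thrown.
- stirrer_lip (a point): Middle of the yellow guard's front edge (lip): when shut 34 mm before the toggle's pivot, 82 mm above the bench, 12 mm beyond the panel. The guard is a hood 76 mm wide: level top plate 4 mm thick from here to above the hinge, back plate down to the hinge, side cheeks (70 mm apart inside) from the hinge to x = -8 mm of the station. Its front is open.
- stirrer_toggle (a joint): Angle of the toggle under the guard in rad: 0 off (leans 0.35 rad to the front, -x of the station), 0.7 on (leans 0.35 rad to the back, towards the hinge). Stays where it is left; 0.05 N m (1.5 to 2.5 N at the bat) to move.
- stirrer_bat_tip (a point): Tip of the toggle's round bat (8 to 10 mm thick), 41 mm from its pivot.
- vent_valve: Vent valve: steel pipe 22 mm thick, 152 mm long over its end flanges (34 mm across), along its y axis at 55 mm height on two clamps on a bolted base plate 80 x 150 mm. Origin on the bench surface below the handle's upright axis.
- vent_handle (a joint): Angle in rad of the blue quarter-turn handle on top of the valve: 0 to 0.3 at the start (open, lying along the pipe, pointing to +y of the valve), 1.57 closed (across the pipe, pointing to -x of the valve), at its stop. It turns counter-clockwise seen from above to close; stiff, 0.18 N m (2 N at the grip), and stays where it is left.
- vent_grip (a point): Point on the blue handle, 90 mm from its turning axis, at mid-height 94 mm above the bench. The blue sleeve is 18 mm wide, 14 mm tall and spans 45 to 115 mm from the axis. Nothing lies below it further than 80 mm out; z up, y outwards along the handle.
- bottle_mid (a point): Bystander: amber glass bottle, 60 mm across, 120 mm tall, standing loose; point on its axis half-way up.
- beaker_mid (a point): Bystander: small glass beaker, 52 mm across, 50 mm tall, standing loose; point on its axis half-way up.
- wrench_grip (a point): Bystander: wrench 150 mm long lying loose on the bench; point on its handle.
There are look-alikes about, which are no part of the job. Leave any purple or turquoise look-alike of the vent_valve alone.

How it is judged:
On the way, in this order (a step that is already met when the one before it is completed fails the run):
1. the vent valve is closed (handle past 1.47 rad) while the pump's toggle is still off (value of joint vent_handle above 1.47 rad and value of joint pump_toggle below 0.25 rad), for 0.2 s.
2. the pump's toggle is on (past 0.58 rad) while the red guard is raised (over 0.12 rad) and the vent is closed (value of joint vent_handle above 1.47 rad and value of joint pump_toggle above 0.58 rad and value of joint pump_guard above 0.12 rad), for 0.05 s.
At the end, for the whole second after the job is handed in: Vent handle closed (over 1.47 of 1.57 rad), pump toggle on (over 0.58 of 0.7 rad), red guard shut (under 0.06 rad); stirrer guard shut (under 0.06 rad) and stirrer toggle off (under 0.2 rad) (value of joint vent_handle above 1.47 rad and value of joint pump_toggle above 0.58 rad and value of joint each of pump_guard, stirrer_guard below 0.06 rad and value of joint stirrer_toggle below 0.2 rad); the robot touches nothing.
It fails at once if the pump's toggle is thrown (past 0.35 rad) before the vent is closed (value of joint pump_toggle above 0.35 rad and not (value of joint vent_handle above 1.47 rad)).
It fails at once if the stirrer's guard is lifted (over 0.2 rad) or its toggle moved (over 0.2 rad) (value of joint any of stirrer_guard, stirrer_toggle above 0.2 rad).
It fails at once if the bottle is moved over 20 mm or tipped over 0.4 rad (distance of bottle_mid from where it was at the start of the episode above 0.02 m or angle between bottle_mid's own z axis and vertical above 0.4 rad).
It fails at once if the beaker is moved over 20 mm or tipped over 0.4 rad (distance of beaker_mid from where it was at the start of the episode above 0.02 m or angle between beaker_mid's own z axis and vertical above 0.4 rad).
It fails at once if the wrench is moved over 20 mm (distance of wrench_grip from where it was at the start of the episode above 0.02 m).
It also fails if it takes over 53 s, if anything falls off the work surface, if the arm or the gripper's body presses on something with over 40 N, if the wrist force passes 120 N, or if a joint passes its speed limit or range.

## Robot

A 6-joint arm with a two-finger parallel gripper is mounted at the origin on the work surface. World frame = base frame: x ahead of the robot, y to its left, z up, the work surface at z = 0. Lengths are in m, angles in rad, forces in N, time in s.
With the tool pointing down it reaches from about 0.325 to 0.9 m from the base axis. Payload 3.5 kg.
Tool frame: the origin (TCP) lies midway between the tips of the shut fingers; the grasp point (between the pads) lies 19 mm behind it; z points along the fingers, y is the direction in which the jaws open and shut (so a half turn about z gives the same grasp; the last joint's range is limited). The gripper opens to 85 mm and grips with 20 to 120 N. Pads are 22 mm wide; open, the fingers measure 114 mm over their backs; the gripper's body (76 mm by 85 mm) begins 54 mm behind the grasp point. The pads swing forward as they close: fully open they stand 13 mm farther back than shut.
Start: joints at [-0.103, 0.276, -0.026, 1.268, 0, 1.467], TCP at [0.625, -0, 0.231] pointing down, gripper open.
Joint ranges: [-3.12, 3.12], [-0.85, 1.88], [-1.08, 1.24], [-1.95, 2.15], [-1.57, 1.53], [-3.14, 3.14]. Speed limits (rad/s): [2.57, 2.57, 3.14, 3.14, 3.14, 3.14].

## Interface

Orientations are given as a unit quaternion [x, y, z, w].
In Python, from workcell import ctrl gives the robot as it stands.
- The arm moves only by the tool send_rows, never from a script. Its argument "moves" is a list of rows, each a list of 3 entries, a list of its own where there are three numbers: the finger opening in m, from 0 to 0.0854, then the shift along the world's x, y, z in m, then the turn about the world's z in degrees. A call has 1 to 12 rows; each row is the pose to reach, as a shift and turn from the pose commanded when the call began; what a row does not reach only later rows make up. A row lasts 1/12 s, in which the tool goes at most 41.7 mm and 7.16 degrees, less where a joint would pass 70% of its speed; a pose out of reach is approached as far as the arm can. A call with a gripper value outside its range is refused whole. The fingers move at their own pace and stop on an object; the grip force is fixed at half the most. Time passes only in rows, so rows that repeat a pose let the fingers close. It gives the time, the measured TCP pose, the force and the opening at its end, in the units of the state.
- ctrl.get_state(): the state, without advancing time (a new reading comes with each control period).
- ctrl.grab_frame(name): name is "scene" or "side" or "wrist"; returns a dict with "image" (480x640x3 uint8, blue, green, red), "fov_y" (degrees; the focal length in pixels is half the picture's height over the tangent of half this angle, whatever the lens; pixels are square), "cx", "cy" (the principal point, pixels), "R" (3x3) and "t" (3): a world point X has camera coordinates R X + t; the wrist camera has in their place "T_tool_cam" (4x4, takes a point from camera to tool coordinates, whose origin is the TCP and whose axes are the flange's). Camera axes: x right, y down, z forward; pixel columns grow to the right and rows downward; lengths in m; the calibration is good to about 2 mm. A picture is of the moment at which its call begins: read the wrist's pose just before it. There is no depth.
- ctrl.hand_in(): hands the job in, once; it reports no verdict.
The state is a dict: "time_s": time; "joints": joint angles; "dq": joint speeds; "effort": joint torques, N m; "tcp_pos": TCP position; "ee_rot": TCP orientation; "contact_force": force on the tool from outside, world axes, zero at the start; "wrist_torque": the same for the moment, N m; "gripper_width": finger opening in m.
Only numpy, scipy, OpenCV 4.12 (cv2) and the standard library are available. Lean on these libraries where they do the work, as an engineer would, in place of code of your own. Each camera call takes 0.05 s, during which the arm holds its last target.

## Working session

There is one attempt and no reset: what is moved stays moved. The work goes in short steps, Python scripts to look and compute and a tool call to move; the robot and the scene stay as the last step left them, time stands still between calls to the robot, and variables do not carry over. Pictures are saved under pics/ and viewed, and the job is handed in when it is done.

Besides the shell and the picture viewer there is one more tool, called after "Emit:" as name([rows], argument=value, ...), one row to a line, values as JSON. send_rows: Moves the arm, as the interface text tells. Its arguments: {"type":"object","properties":{"moves":{"type":"array","items":{"type":"array"}}},"required":["moves"]}

```bash
mkdir -p pics; ls
cat > h.py <<'E'
import numpy as np, cv2
from workcell import ctrl
def grab(n,f):
    s=ctrl.get_state(); d=ctrl.grab_frame(n); cv2.imwrite(f'pics/{f}.png',d['image'])
    import pickle; pickle.dump((s,d),open(f'{f}.pkl','wb')); return s,d
def cam(f):
    import pickle; s,d=pickle.load(open(f'{f}.pkl','rb'))
    from scipy.spatial.transform import Rotation as Ro
    foc=240/np.tan(np.radians(d['fov_y'])/2)
    if 'R' in d and d['R'] is not None: R=np.array(d['R']);t=np.array(d['t'])
    else:
        T=np.eye(4);T[:3,:3]=Ro.from_quat(s['ee_rot']).as_matrix();T[:3,3]=s['tcp_pos']
        M=np.linalg.inv(T@np.array(d['T_tool_cam']));R=M[:3,:3];t=M[:3,3]
    return foc,d['cx'],d['cy'],R,t
def px2w(f,u,v,z):
    foc,cx,cy,R,t=cam(f); r=R.T@np.array([(u-cx)/foc,(v-cy)/foc,1]);o=-R.T@t
    return o+r*(z-o[2])/r[2]
def w2px(f,X):
    foc,cx,cy,R,t=cam(f); c=R@np.array(X)+t; return np.array([cx+foc*c[0]/c[2],cy+foc*c[1]/c[2]])
E
python3 - <<'E'
from h import *
for n in ['scene','side','wrist']:
    s,d=grab(n,n+'0'); print(n,d['fov_y'],d['cx'],d['cy'],[k for k in d])
    if 'R' in d: print(-np.array(d['R']).T@d['t'])
print(s)
E
```

```text
pics
scene 52.86938292274182 318.9796531237732 238.25057484250834 ['image', 'fov_y', 'cx', 'cy', 'R', 't']
[1.3118264  0.28748077 0.70405768]
side 52.48990588778031 321.09545613875645 238.14019555590593 ['image', 'fov_y', 'cx', 'cy', 'R', 't']
[0.32708639 0.77174632 0.6785643 ]
wrist 71.26878713899391 323.7450887774448 236.9476321161542 ['image', 'fov_y', 'cx', 'cy', 'T_tool_cam']
{'time_s': 0.1, 'joints': array([-1.03404358e-01,  2.77093539e-01, -2.77983771e-02,  1.26799742e+00,
       -2.94757375e-05,  1.46743176e+00]), 'dq': array([-1.76023885e-06, -3.65054254e-04,  3.73186152e-03, -2.70696852e-04,
       -1.30230805e-04,  5.68323228e-04]), 'effort': array([ 8.02060767e-04, -4.46709216e+01,  2.96128178e+01,  8.47860065e-03,
       -4.56193129e-05,  5.66283830e-06]), 'tcp_pos': array([6.24266706e-01, 5.47864140e-05, 2.30223052e-01]), 'ee_rot': array([ 7.07120451e-01,  7.07092337e-01, -6.71114478e-04, -8.03118211e-04]), 'contact_force': array([-0.29702115, -0.38290725,  0.83740426]), 'wrist_torque': array([ 0.02035479, -0.00981339, -0.0052232 ]), 'gripper_width': 0.0854858863549581}
```

View pics/scene0.png

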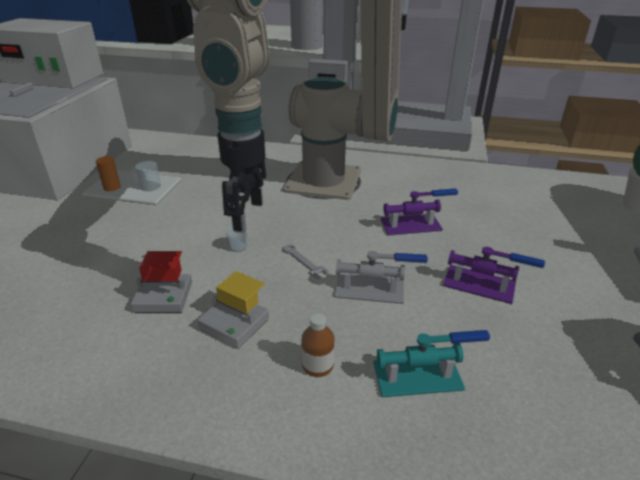

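View pics/side0.png

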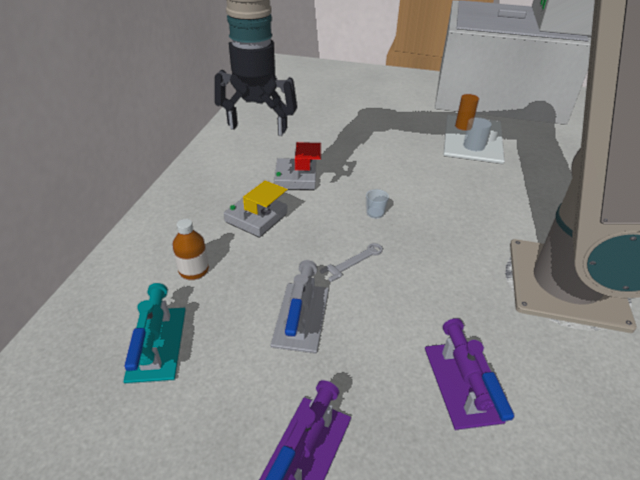

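View pics/wrist0.png

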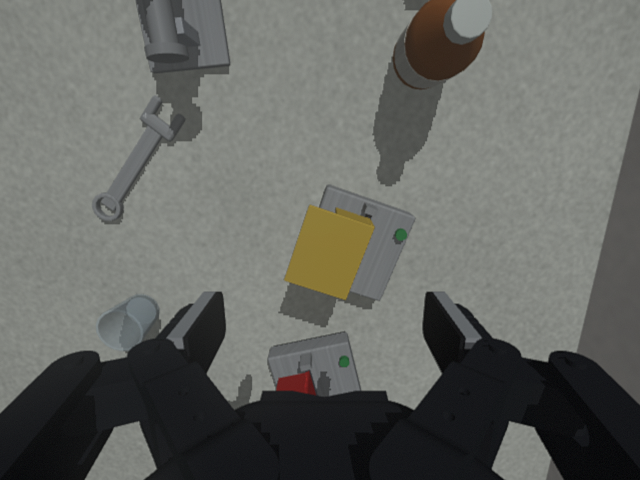

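Run:
```python
import cv2,numpy as np
a=cv2.imread('pics/scene0.png')[230:390,110:350];b=cv2.imread('pics/side0.png')[130:360,200:400]
cv2.imwrite('pics/z1.png',cv2.resize(a,None,fx=3.3,fy=3.3,interpolation=cv2.INTER_CUBIC))
cv2.imwrite('pics/z2.png',cv2.resize(b,None,fx=2.6,fy=2.6,interpolation=cv2.INTER_CUBIC))
```

```text
(no output)
```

View pics/z1.png

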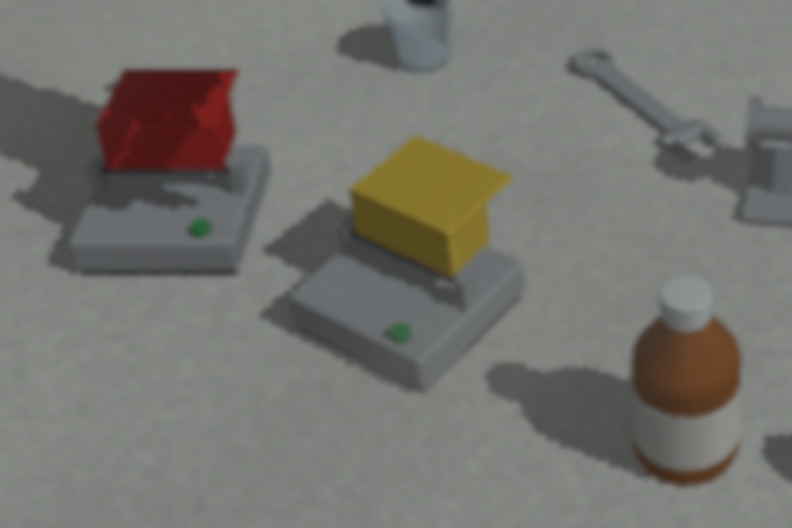

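View pics/z2.png

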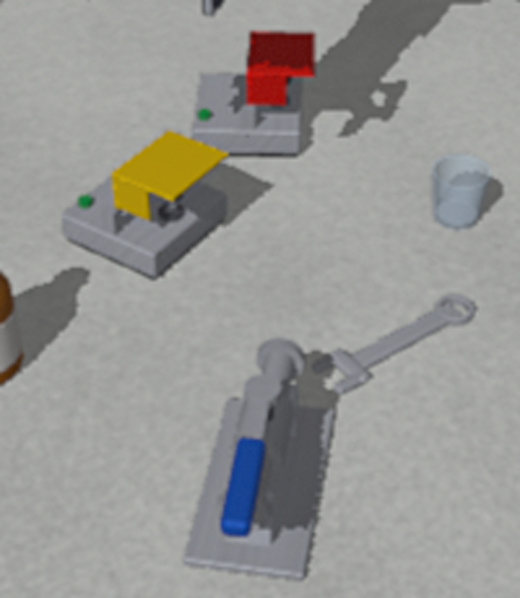

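Run:
```python
from h import *
def z1(u,v):return 110+u/3.3,230+v/3.3
def z2(u,v):return 200+u/2.6,130+v/2.6
P=lambda n,p,z:print(n,np.round(px2w(n,*p,z),4))
print('pump panel');
for p in [(75,243),(237,243),(268,150)]:P('scene0',z1(*p),.03)
for p in [(193,140),(298,150),(302,105)]:P('side0',z2(*p),.03)
print('pump lip corners side');
for p in [(250,72),(315,76)]:P('side0',z2(*p),.082)
print('wrist LEDs');P('wrist0',(343,362),.03);P('wrist0',(400,235),.03)
for p in [(248,36),(314,36)]:P('side0',z2(*p),.082)
print('handle');
for p in [(252,440),(235,528)]:P('side0',z2(*p),.101)
for p in [(398,258),(426,258)]:P('scene0',p,.101)
print('base');
for p in [(186,562),(302,575),(335,405),(228,398)]:P('side0',z2(*p),.005)
print('others: beaker,bottle,wrench')
P('side0',(376,212),0);P('side0',(192,274),0);P('side0',(380,248),0);P('side0',(335,272),0)
```

```text
pump panel
scene0 [ 0.6738 -0.2505  0.03  ]
scene0 [ 0.6508 -0.1522  0.03  ]
scene0 [ 0.5612 -0.1737  0.03  ]
side0 [ 0.6435 -0.14    0.03  ]
side0 [ 0.5475 -0.1496  0.03  ]
side0 [ 0.562  -0.2235  0.03  ]
pump lip corners side
side0 [ 0.6017 -0.1847  0.082 ]
side0 [ 0.5435 -0.1937  0.082 ]
wrist LEDs
wrist0 [ 0.6459 -0.1841  0.03  ]
wrist0 [ 0.7042 -0.0268  0.03  ]
side0 [ 0.6211 -0.2469  0.082 ]
side0 [ 0.5611 -0.2637  0.082 ]
handle
side0 [0.4748 0.2628 0.101 ]
side0 [0.466  0.3306 0.101 ]
scene0 [0.4888 0.2689 0.101 ]
scene0 [0.4755 0.3258 0.101 ]
base
side0 [0.5122 0.2919 0.005 ]
side0 [0.4366 0.2831 0.005 ]
side0 [0.4495 0.1292 0.005 ]
side0 [0.5278 0.1423 0.005 ]
others: beaker,bottle,wrench
side0 [ 0.3969 -0.1337  0.    ]
side0 [0.7181 0.1614 0.    ]
side0 [ 0.3701 -0.0109  0.    ]
side0 [0.4469 0.0842 0.    ]
```

Run:
```python
from h import *
for n in ['wrist0']:
    f,cx,cy,R,t=cam(n);print(-R.T@t,R, px2w(n,320,240,0))
```

```text
[0.62444457 0.06941578 0.372725  ] [[ 9.99993301e-01 -1.49045975e-03 -3.34299571e-03]
 [-5.10393948e-04 -9.61194863e-01  2.75869850e-01]
 [-3.62444321e-03 -2.75866296e-01 -9.61189185e-01]] [ 0.61868441 -0.04124374  0.        ]
```

Emit:
send_rows([
  [0.0,[-0.04,0.03,0.0],0],
  [0.0,[-0.08,0.06,0.0],0],
  [0.0,[-0.12,0.09,0.0],0],
  [0.0,[-0.145,0.11,0.02],0],
  [0.0,[-0.145,0.12,0.04],0],
  [0.0,[-0.145,0.12,0.04],0],
  [0.0,[-0.145,0.12,0.04],0],
])

```text
time_s: 0.73
tcp_pos: [0.4801, 0.121, 0.2729]
ee_rot: [0.706, 0.708, 0.001, 0.001]
contact_force: [-0.2, -0.2, -0.8]
gripper_width: 0.0005
```

Run:
```python
from h import *
grab('wrist','wrist1')
```

```text
(no output)
```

View pics/wrist1.png

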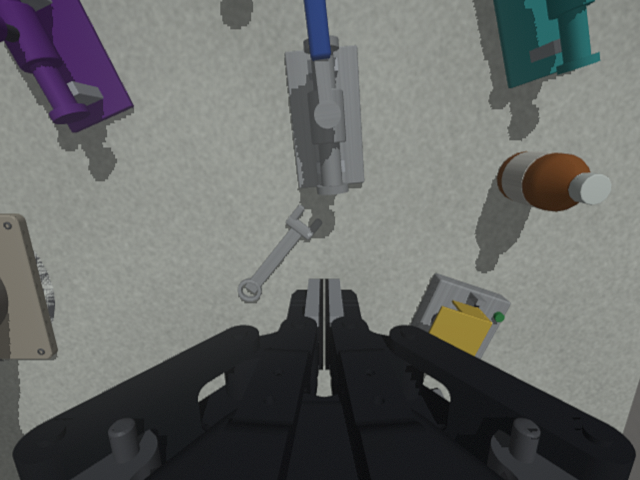

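```bash
python3 - <<'E'
from h import *
P=lambda n,p,z:print(n,np.round(px2w(n,*p,z),4))
P('wrist1',(327,112),.09);P('wrist1',(319,55),.101);P('wrist1',(314.5,0),.101)
P('wrist1',(334,188),.055);P('wrist1',(321,43),.055)
for p in [(286,52),(356,46),(363,186),(304,192)]:P('wrist1',p,.005)
print(w2px('wrist1',[.4801,.121,.2729]))
E
python3 - <<'E'
import cv2
a=cv2.imread('pics/scene0.png')[230:310,320:440]
cv2.imwrite('pics/z3.png',cv2.resize(a,None,fx=6,fy=6,interpolation=cv2.INTER_CUBIC))
E
```

```text
wrist1 [0.483  0.2157 0.09  ]
wrist1 [0.476  0.2601 0.101 ]
wrist1 [0.4725 0.3003 0.101 ]
wrist1 [0.4912 0.1417 0.055 ]
wrist1 [0.4774 0.2807 0.055 ]
wrist1 [0.4387 0.2843 0.005 ]
wrist1 [0.5156 0.2903 0.005 ]
wrist1 [0.5283 0.1374 0.005 ]
wrist1 [0.4561 0.13   0.005 ]
[324.56078292 295.62789096]
```

View pics/z3.png

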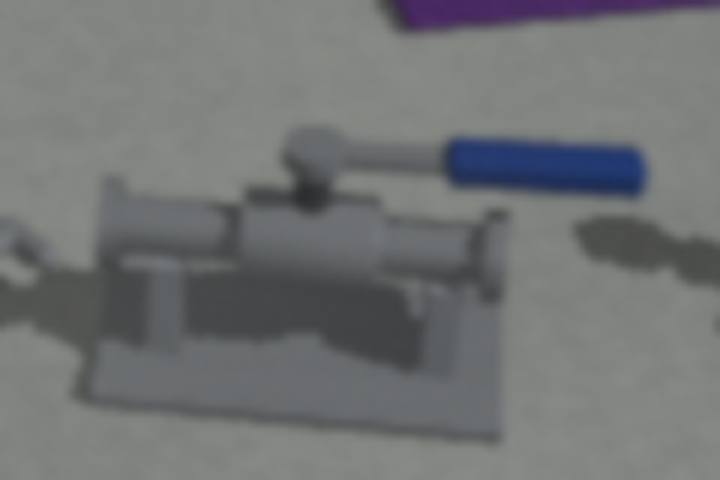

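Emit:
send_rows([
  [0.0,[0.01,0.04,0.0],0],
  [0.0,[0.02,0.08,0.0],0],
  [0.0,[0.03,0.12,0.0],0],
  [0.0,[0.035,0.155,0.0],0],
  [0.0,[0.035,0.18,-0.01],0],
  [0.0,[0.035,0.188,-0.04],0],
  [0.0,[0.035,0.188,-0.08],0],
  [0.0,[0.035,0.188,-0.115],0],
  [0.0,[0.035,0.188,-0.15],0],
  [0.0,[0.035,0.188,-0.18],0],
  [0.0,[0.035,0.188,-0.19],0],
  [0.0,[0.035,0.188,-0.19],0],
])

```text
time_s: 1.78
tcp_pos: [0.5122, 0.3057, 0.0765]
ee_rot: [0.708, 0.707, -0.004, -0.002]
contact_force: [-0.8, -1.0, -0.1]
gripper_width: -0.0002
```

Run:
```python
from h import *
s,d=grab('side','side1');print(s['tcp_pos'],s['contact_force'],s['joints'])
cv2.imwrite('pics/z4.png',cv2.resize(d['image'][200:400,220:420],None,fx=3,fy=3))
A=np.array([.483,.213]);c=np.array([.515,.308])
for ph in np.arange(.12,1.75,.14):
    p=A+.09*np.array([-np.sin(ph),np.cos(ph)])+.018*np.array([np.cos(ph),np.sin(ph)]);print(round(ph,2),np.round(p-c,3))
```

```text
[0.5121662  0.30566038 0.07652156] [-0.80177163 -1.00998092 -0.06598197] [ 4.29796420e-01  3.54009798e-01 -2.68392525e-01  9.57844115e-01
 -1.77210162e-04  2.00195681e+00]
0.12 [-0.025 -0.003]
0.26 [-0.038 -0.003]
0.4 [-0.05  -0.005]
0.54 [-0.063 -0.009]
0.68 [-0.075 -0.014]
0.82 [-0.086 -0.02 ]
0.96 [-0.095 -0.029]
1.1 [-0.104 -0.038]
1.24 [-0.111 -0.049]
1.38 [-0.117 -0.06 ]
1.52 [-0.121 -0.072]
1.66 [-0.123 -0.085]
```

View pics/z4.png

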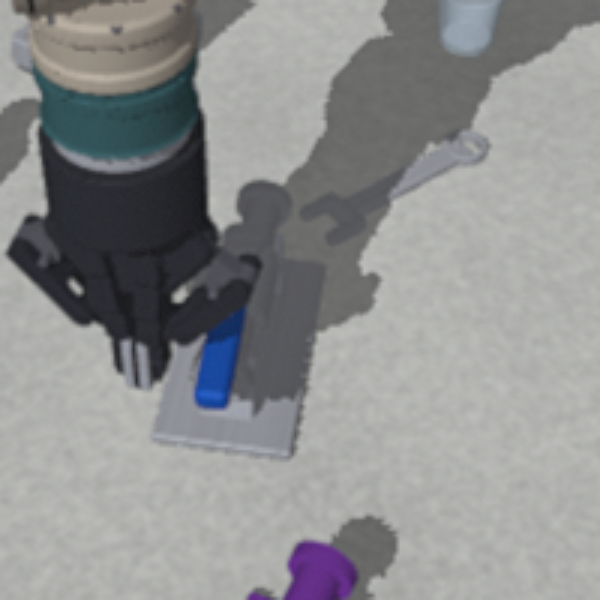

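Emit:
send_rows([
  [0.0,[-0.012,-0.003,0.0],0],
  [0.0,[-0.022,-0.003,0.0],0],
  [0.0,[-0.03,-0.003,0.0],0],
  [0.0,[-0.038,-0.003,0.0],0],
  [0.0,[-0.044,-0.004,0.0],0],
  [0.0,[-0.05,-0.005,0.0],0],
  [0.0,[-0.057,-0.007,0.0],0],
  [0.0,[-0.063,-0.009,0.0],0],
  [0.0,[-0.069,-0.011,0.0],0],
  [0.0,[-0.075,-0.014,0.0],0],
  [0.0,[-0.075,-0.014,0.0],0],
])

```text
time_s: 2.75
tcp_pos: [0.4379, 0.2933, 0.0809]
ee_rot: [0.707, 0.707, -0.001, -0.001]
contact_force: [0.5, 0.2, 1.5]
gripper_width: 0.0002
```

Run:
```python
from h import *
s,d=grab('side','side2');print(s['tcp_pos'],s['contact_force'],s['joints'])
cv2.imwrite('pics/z5.png',cv2.resize(d['image'][200:400,220:420],None,fx=3,fy=3))
```

```text
[0.43790064 0.29333198 0.08093616] [0.48587894 0.17090204 1.51562337] [ 4.67105966e-01  2.34834657e-01 -4.23714616e-01  9.14645434e-01
  7.56792381e-04  2.03768595e+00]
```

View pics/z5.png

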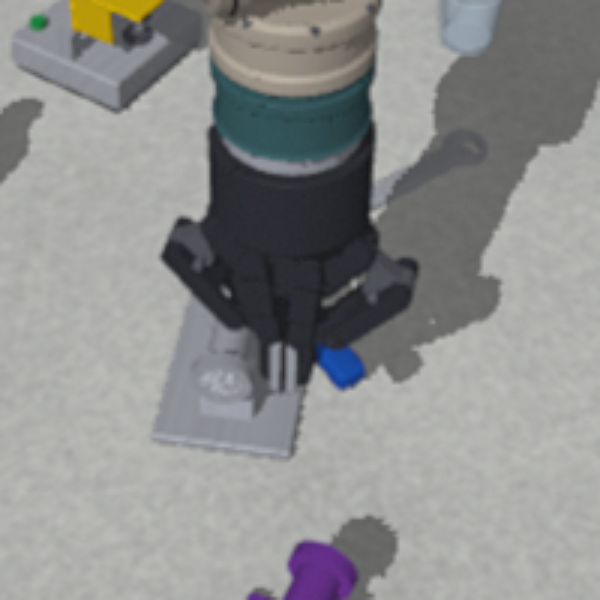

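Emit:
send_rows([
  [0.0,[-0.006,-0.003,0.0],0],
  [0.0,[-0.011,-0.006,0.0],0],
  [0.0,[-0.016,-0.01,0.0],0],
  [0.0,[-0.02,-0.015,0.0],0],
  [0.0,[-0.025,-0.019,0.0],0],
  [0.0,[-0.029,-0.024,0.0],0],
  [0.0,[-0.033,-0.03,0.0],0],
  [0.0,[-0.036,-0.035,0.0],0],
  [0.0,[-0.039,-0.04,0.0],0],
  [0.0,[-0.042,-0.046,0.0],0],
  [0.0,[-0.044,-0.052,0.0],0],
  [0.0,[-0.046,-0.058,0.0],0],
])

```text
time_s: 3.8
tcp_pos: [0.3936, 0.2355, 0.0813]
ee_rot: [0.707, 0.707, -0.0, -0.0]
contact_force: [1.6, 2.5, 0.4]
gripper_width: 0.0003
```

Emit:
send_rows([
  [0.0,[-0.001,-0.006,0.0],0],
  [0.0,[-0.002,-0.01,0.0],0],
  [0.0,[-0.002,-0.013,0.0],0],
  [0.0,[-0.002,-0.013,0.0],0],
])

```text
time_s: 4.13
tcp_pos: [0.392, 0.226, 0.0815]
ee_rot: [0.707, 0.707, 0.003, -0.004]
contact_force: [0.7, 11.6, -3.4]
gripper_width: 0.0
```

Run:
```python
from h import *
s,d=grab('scene','scene3');print(s['tcp_pos'],s['contact_force'],s['joints'])
cv2.imwrite('pics/z6.png',cv2.resize(d['image'][180:310,280:440],None,fx=4,fy=4))
```

```text
[0.39201023 0.22595602 0.08154379] [ 0.73822861 11.56128138 -3.41120879] [ 0.3737526   0.1066557  -0.58079652  0.88049727  0.00937315  1.94367014]
```

View pics/z6.png

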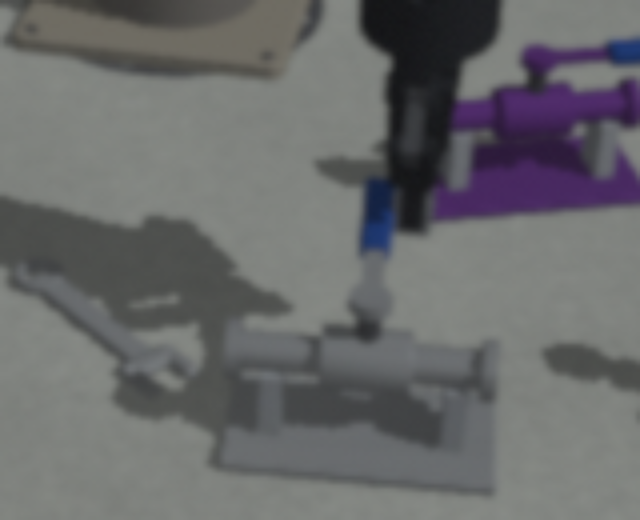

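Emit:
send_rows([
  [0.0,[0.0,0.02,0.0],0],
  [0.0,[0.0,0.03,0.0],0],
  [0.0,[0.0,0.03,0.03],0],
  [0.0,[0.0,0.03,0.07],0],
  [0.0,[0.0,0.03,0.11],0],
  [0.0,[0.01,0.03,0.15],7],
  [0.0,[0.03,0.01,0.18],14],
  [0.0,[0.05,-0.02,0.2],21],
  [0.0,[0.07,-0.05,0.21],28],
  [0.0,[0.09,-0.08,0.22],35],
  [0.0,[0.11,-0.11,0.22],42],
  [0.0,[0.13,-0.14,0.22],49],
])

```text
time_s: 5.18
tcp_pos: [0.5217, 0.0822, 0.3021]
ee_rot: [0.36, 0.933, -0.0, 0.0]
contact_force: [0.5, 0.2, -0.0]
gripper_width: 0.0
```

Emit:
send_rows([
  [0.0,[0.02,-0.03,0.0],7],
  [0.0,[0.04,-0.06,0.0],14],
  [0.0,[0.06,-0.09,0.0],21],
  [0.0,[0.08,-0.12,0.0],28],
  [0.0,[0.1,-0.15,0.0],35],
  [0.0,[0.12,-0.18,0.0],41],
  [0.0,[0.125,-0.21,0.0],41],
  [0.0,[0.125,-0.24,0.0],41],
  [0.0,[0.125,-0.265,0.0],41],
  [0.0,[0.125,-0.265,0.0],41],
  [0.0,[0.125,-0.265,0.0],41],
])

```text
time_s: 6.1
tcp_pos: [0.6453, -0.1823, 0.3001]
ee_rot: [0.015, 1.0, 0.0, -0.002]
contact_force: [-0.5, -0.5, 0.4]
gripper_width: -0.0003
```

Run:
```python
from h import *
s,d=grab('wrist','wrist4');print(s['tcp_pos'],s['contact_force'],s['joints'])
s,d=grab('scene','scene4')
s,d=grab('side','side4')
```

```text
[ 0.64532208 -0.1823331   0.30005849] [-0.49114792 -0.54061683  0.41751137] [-3.71473973e-01  3.37291113e-01  1.98448690e-01  1.43508163e+00
 -5.21232694e-04 -3.41737576e-01]
```

View pics/wrist4.png

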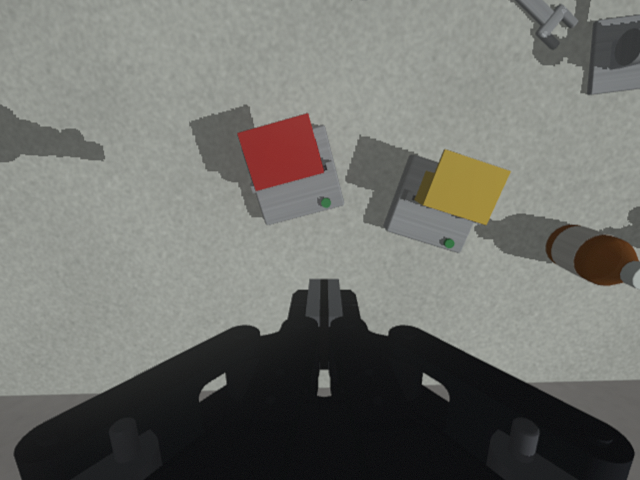

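View pics/side4.png

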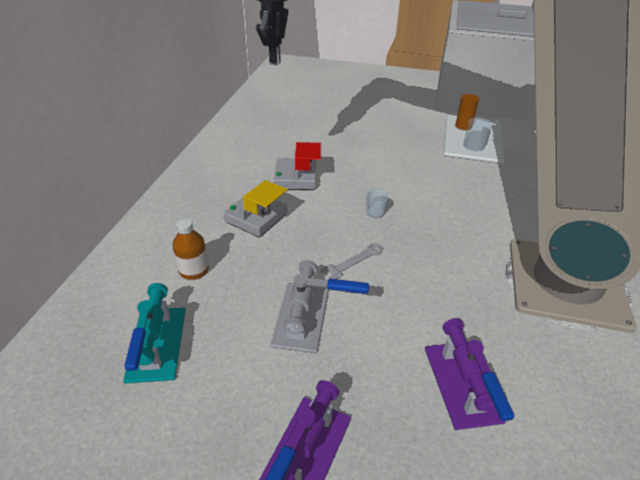

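Run:
```python
import cv2
a=cv2.imread('pics/wrist4.png')[95:235,225:355]
cv2.imwrite('pics/z7.png',cv2.resize(a,None,fx=4,fy=4,interpolation=cv2.INTER_CUBIC))
a=cv2.imread('pics/side4.png')[135:195,265:335]
cv2.imwrite('pics/z8.png',cv2.resize(a,None,fx=8,fy=8,interpolation=cv2.INTER_CUBIC))
```

```text
(no output)
```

View pics/z7.png

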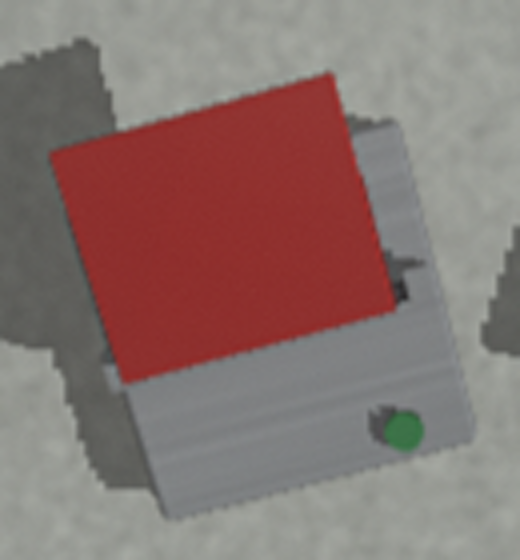

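View pics/z8.png

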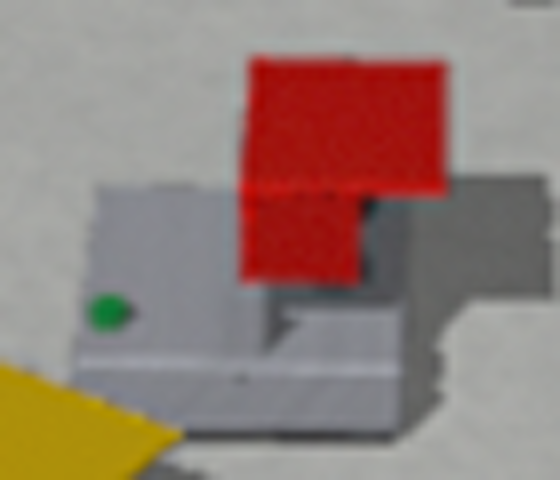

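Run:
```python
from h import *
w=lambda p,z:px2w('wrist4',225+p[0]/4,95+p[1]/4,z)
s=lambda p,z:px2w('side4',265+p[0]/8,135+p[1]/8,z)
L=[w(p,.082) for p in [(50,153),(332,73),(124,383),(397,310)]];print(np.round(L,4))
a,b,c,d=[x[:2] for x in L]
lip=(a+b)/2;back=(c+d)/2;print('lip',lip,'back',back,np.linalg.norm(a-b),np.linalg.norm(lip-back))
for v in (b-a,d-c,):print('yaw y',np.arctan2(-v[0],v[1]))
for v in (c-a,d-b):print('yaw x',np.arctan2(v[1],v[0]))
print('panel',np.round([w(p,.03) for p in [(170,520),(475,438),(400,122)]],4))
print('side top',np.round([s(p,.082) for p in [(445,190),(447,60),(250,58),(243,192)]],4))
print('side panel',np.round([s(p,.03) for p in [(398,372),(78,358)]],4))
```

```text
[[ 0.5638 -0.2693  0.082 ]
 [ 0.5467 -0.1959  0.082 ]
 [ 0.6235 -0.2553  0.082 ]
 [ 0.6064 -0.1812  0.082 ]]
lip [ 0.55528006 -0.23258288] back [ 0.61495955 -0.21829361] 0.07535855343676444 0.06136631539202618
yaw y 0.22885873095017373
yaw y 0.22646999381335606
yaw x 0.22939519462120925
yaw x 0.2406064438187815
panel [[ 0.6742 -0.2552  0.03  ]
 [ 0.6509 -0.1582  0.03  ]
 [ 0.5567 -0.1787  0.03  ]]
side top [[ 0.5452 -0.1955  0.082 ]
 [ 0.5624 -0.2703  0.082 ]
 [ 0.6212 -0.255   0.082 ]
 [ 0.6019 -0.1786  0.082 ]]
side panel [[ 0.5535 -0.175   0.03  ]
 [ 0.6476 -0.1569  0.03  ]]
```

Emit:
send_rows([
  [0.0,[-0.04,-0.02,0.0],7],
  [0.0,[-0.08,-0.04,0.0],14],
  [0.0,[-0.11,-0.055,0.0],15],
  [0.0,[-0.121,-0.057,0.0],15],
  [0.0,[-0.121,-0.057,-0.04],15],
  [0.0,[-0.121,-0.057,-0.08],15],
  [0.0,[-0.121,-0.057,-0.11],15],
  [0.0,[-0.121,-0.057,-0.14],15],
  [0.0,[-0.121,-0.057,-0.16],15],
  [0.0,[-0.121,-0.057,-0.16],15],
  [0.0,[-0.121,-0.057,-0.16],15],
])

```text
time_s: 7.17
tcp_pos: [0.5247, -0.2363, 0.1405]
ee_rot: [-0.118, 0.993, 0.001, -0.001]
contact_force: [0.1, -0.6, 0.0]
gripper_width: -0.0001
```

Run:
```python
from h import *
s,d=grab('side','side5');print(s['tcp_pos'],s['ee_rot'],s['contact_force'])
cv2.imwrite('pics/z9.png',cv2.resize(d['image'][80:220,220:380],None,fx=4,fy=4))
s,d=grab('wrist','wrist5')
```

```text
[ 0.52465045 -0.23631649  0.14051709] [-1.17612022e-01  9.93058518e-01  9.42122468e-04 -1.14257101e-03] [ 0.06537933 -0.62651242  0.01584947]
```

View pics/z9.png

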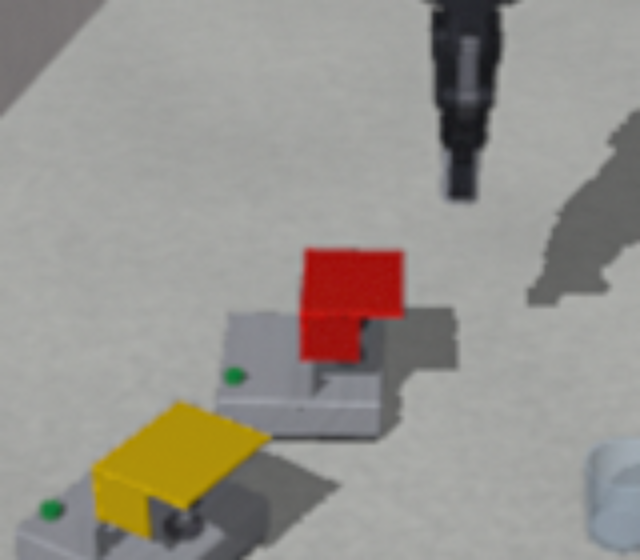

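View pics/wrist5.png

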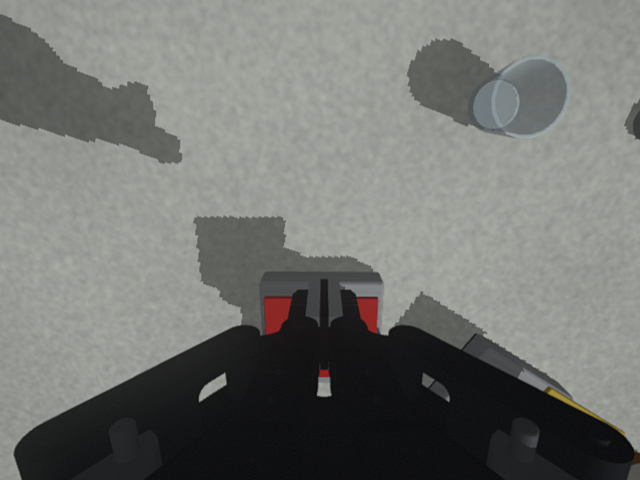

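Emit:
send_rows([
  [0.0,[0.001,-0.003,-0.03],0],
  [0.0,[0.001,-0.003,-0.06],0],
  [0.0,[0.001,-0.003,-0.085],0],
  [0.0,[0.001,-0.003,-0.1],0],
  [0.0,[0.001,-0.003,-0.1],0],
  [0.0,[0.001,-0.003,-0.1],0],
])

```text
time_s: 7.77
tcp_pos: [0.5274, -0.2413, 0.0426]
ee_rot: [-0.117, 0.993, -0.0, 0.001]
contact_force: [0.9, 0.2, 0.3]
gripper_width: -0.0002
```

Run:
```python
from h import *
s,d=grab('side','side6');print(s['tcp_pos'],s['ee_rot'],s['contact_force'])
cv2.imwrite('pics/z10.png',cv2.resize(d['image'][80:220,220:380],None,fx=4,fy=4))
for p in [(445,150),(510,172),(490,222),(425,205)]: print(px2w('wrist4',*p,.082))
ex=np.array([.9737,.228]);ey=np.array([-.228,.9737]);r=s['tcp_pos'][:2]-[.588,-.225];print(r@ex,r@ey)
```

```text
[ 0.52735559 -0.24128829  0.0425961 ] [-1.17073765e-01  9.93122922e-01 -4.65000116e-04  6.15919355e-04] [0.91984437 0.15345553 0.25445465]
[ 0.58723046 -0.05460143  0.082     ]
[0.61205842 0.01591993 0.082     ]
[6.66080909e-01 3.42031774e-04 8.20000000e-02]
[ 0.64476544 -0.07250037  0.082     ]
-0.06276319384676707 -0.0020329778828952127
```

View pics/z10.png

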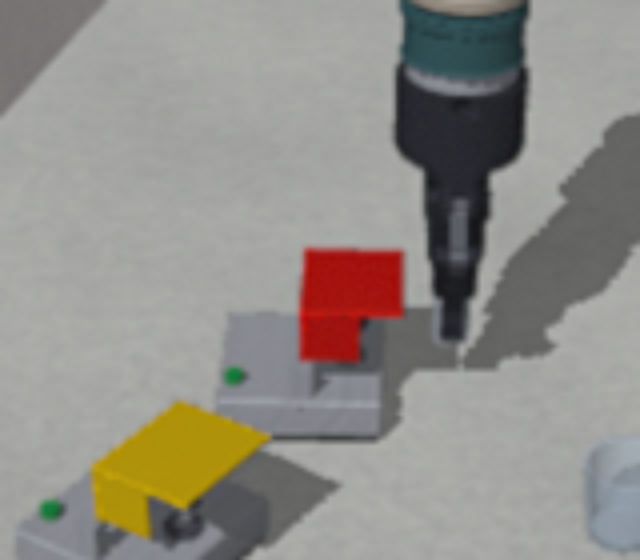

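Emit:
send_rows([
  [0.0,[0.005,0.003,0.0],0],
  [0.0,[0.009,0.004,0.0],0],
  [0.0,[0.012,0.0045,0.002],0],
  [0.0,[0.015,0.005,0.005],0],
  [0.0,[0.018,0.006,0.009],0],
  [0.0,[0.0205,0.0065,0.011],0],
  [0.0,[0.023,0.007,0.013],0],
  [0.0,[0.025,0.0075,0.015],0],
  [0.0,[0.025,0.0075,0.015],0],
])

```text
time_s: 8.57
tcp_pos: [0.5488, -0.2341, 0.0568]
ee_rot: [-0.116, 0.993, -0.001, -0.003]
contact_force: [-8.6, -3.0, 4.5]
gripper_width: 0.0003
```

Run:
```python
from h import *
s,d=grab('side','side7');print(s['tcp_pos'],s['ee_rot'],s['contact_force'])
cv2.imwrite('pics/z11.png',cv2.resize(d['image'][80:220,220:380],None,fx=4,fy=4))
ex=np.array([.9737,.228]);ey=np.array([-.228,.9737]);r=s['tcp_pos'][:2]-[.588,-.225];print(r@ex,r@ey)
```

```text
[ 0.54878525 -0.23411113  0.05676718] [-1.16460714e-01  9.93190151e-01 -7.54319909e-04 -3.10766600e-03] [-8.56951731 -2.96430177  4.48523976]
-0.04026073646515107 6.9458431115304e-05
```

View pics/z11.png

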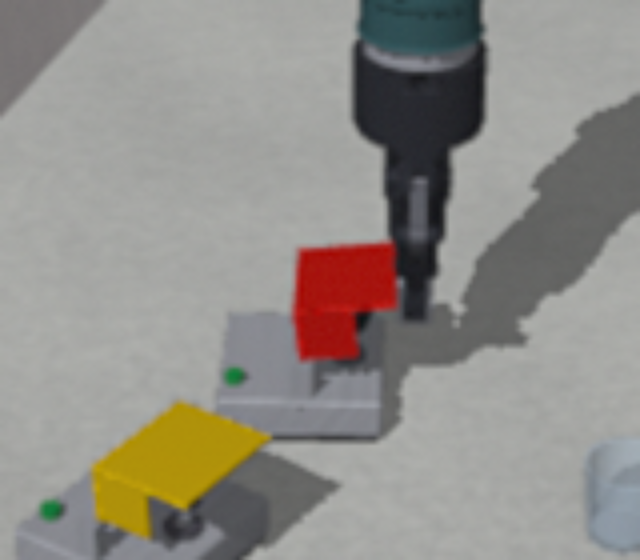

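Emit:
send_rows([
  [0.0,[-0.01,-0.0023,0.0],0],
  [0.0,[-0.02,-0.0046,0.0],0],
  [0.0,[-0.02,-0.0046,-0.01],0],
  [0.0,[-0.02,-0.0046,-0.021],0],
  [0.0,[-0.02,-0.0046,-0.021],0],
  [0.0,[-0.016,-0.0037,-0.021],0],
  [0.0,[-0.013,-0.003,-0.021],0],
  [0.0,[-0.01,-0.0023,-0.021],0],
  [0.0,[-0.01,-0.0023,-0.021],0],
])

```text
time_s: 9.37
tcp_pos: [0.5421, -0.2359, 0.0355]
ee_rot: [-0.117, 0.993, -0.0, -0.0]
contact_force: [-0.3, 0.3, -0.5]
gripper_width: 0.0001
```

```bash
cat > st.py <<'E'
from h import *
s=ctrl.get_state()
ex=np.array([.9737,.228]);ey=np.array([-.228,.9737]);r=s['tcp_pos'][:2]-[.588,-.225];print(r@ex,r@ey,s['tcp_pos'][2],s['contact_force'],s['contact_force'][:2]@ex)
E
python3 st.py
```

```text
-0.04720654423265106 -9.314304181272917e-05 0.03554594962224839 [-0.27410634  0.34181937 -0.50678531] -0.1889625300052079
```

Emit:
send_rows([
  [0.0,[0.002,0.0005,0.0],0],
  [0.0,[0.004,0.001,0.0],0],
  [0.0,[0.004,0.001,0.0],0],
])

```text
time_s: 9.62
tcp_pos: [0.5432, -0.2349, 0.0351]
ee_rot: [-0.117, 0.993, -0.0, -0.003]
contact_force: [-6.0, -1.5, 2.5]
gripper_width: 0.0001
```

```bash
python3 st.py
```

```text
-0.04591518598478737 0.0005956744610046601 0.03513899664904452 [-5.9876895  -1.45916141  2.5331431 ] -6.162902068585256
```

Emit:
send_rows([
  [0.0,[0.0,0.0,0.003],0],
  [0.0,[0.002,0.0005,0.006],0],
  [0.0,[0.004,0.001,0.008],0],
  [0.0,[0.006,0.0015,0.01],0],
  [0.0,[0.008,0.002,0.012],0],
  [0.0,[0.011,0.0026,0.015],0],
  [0.0,[0.0145,0.0035,0.018],0],
  [0.0,[0.0145,0.0035,0.018],0],
])

```text
time_s: 10.28
tcp_pos: [0.5613, -0.2315, 0.0545]
ee_rot: [-0.117, 0.993, -0.001, 0.001]
contact_force: [-3.4, -1.3, 0.7]
gripper_width: -0.0001
```

```bash
python3 st.py
python3 - <<'E'
from h import *
s,d=grab('side','side8')
cv2.imwrite('pics/z12.png',cv2.resize(d['image'][80:220,220:380],None,fx=4,fy=4))
E
```

```text
-0.027502407795900553 -0.00024478605023767994 0.05445010815982331 [-3.39270154 -1.25333349  0.6813546 ] -3.5892335234441437
```

View pics/z12.png

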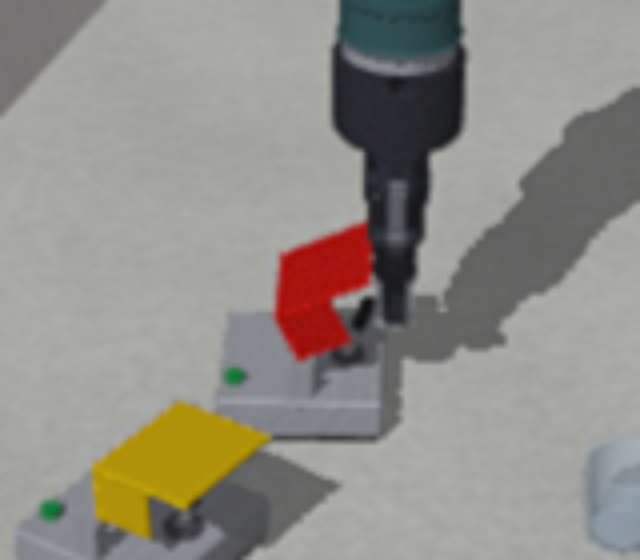

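Emit:
send_rows([
  [0.0,[0.003,0.0007,0.001],0],
  [0.0,[0.006,0.0014,0.002],0],
  [0.0,[0.009,0.002,0.003],0],
  [0.0,[0.012,0.0028,0.004],0],
  [0.0,[0.015,0.0035,0.004],0],
  [0.0,[0.0175,0.004,0.004],0],
  [0.0,[0.0175,0.004,0.004],0],
])

```text
time_s: 10.92
tcp_pos: [0.5775, -0.2273, 0.0574]
ee_rot: [-0.117, 0.993, -0.0, -0.0]
contact_force: [-4.5, -1.1, 1.5]
gripper_width: -0.0002
```

```bash
python3 st.py
python3 - <<'E'
from h import *
s,d=grab('side','side9')
cv2.imwrite('pics/z13.png',cv2.resize(d['image'][80:220,220:380],None,fx=4,fy=4))
E
```

```text
-0.010761349221058838 0.00014324742389411766 0.05739510079978352 [-4.49239227 -1.10274466  1.48012061] -4.625668134920913
```

View pics/z13.png

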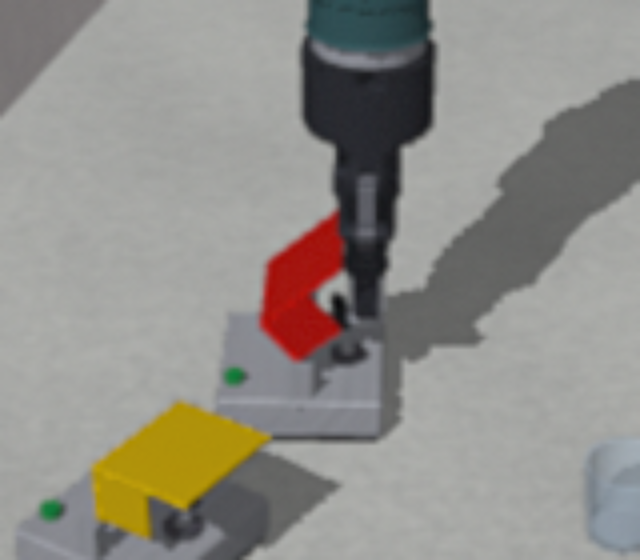

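Emit:
send_rows([
  [0.0,[0.002,0.0005,0.0],0],
  [0.0,[0.004,0.001,0.0],0],
  [0.0,[0.005,0.0012,0.0],0],
  [0.0,[0.005,0.0012,0.0],0],
])

```text
time_s: 11.3
tcp_pos: [0.5822, -0.2261, 0.057]
ee_rot: [-0.117, 0.993, -0.0, -0.0]
contact_force: [-4.6, -1.4, 0.4]
gripper_width: 0.0001
```

```bash
python3 st.py
python3 - <<'E'
from h import *
s,d=grab('side','side10')
cv2.imwrite('pics/z14.png',cv2.resize(d['image'][130:190,270:340],None,fx=8,fy=8,interpolation=cv2.INTER_CUBIC))
E
```

```text
-0.00591474816307212 0.00028504298652966595 0.05699078137388822 [-4.6157729  -1.42713285  0.40688661] -4.819764358859721
```

View pics/z14.png

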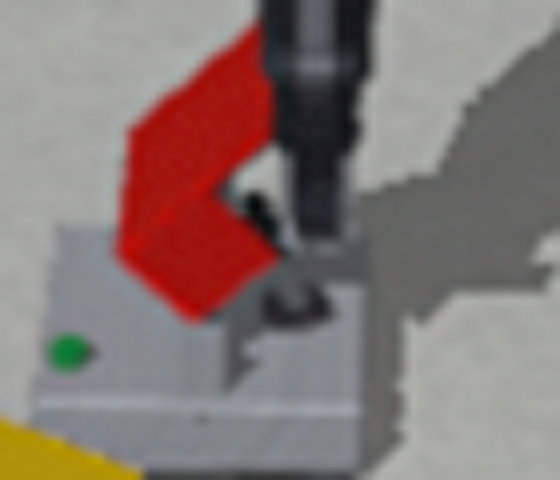

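Force has not risen yet, so the toggle may not be at its stop; advancing a few millimetres more.

Emit:
send_rows([
  [0.0,[0.002,0.0005,0.0],0],
  [0.0,[0.004,0.001,0.0],0],
  [0.0,[0.004,0.001,0.0],0],
])

```text
time_s: 11.6
tcp_pos: [0.5829, -0.2258, 0.0567]
ee_rot: [-0.116, 0.993, -0.001, -0.004]
contact_force: [-11.7, -4.8, 3.4]
gripper_width: -0.0
```

```bash
python3 st.py
```

```text
-0.005139427589642539 0.00033835039424836167 0.05671540544608555 [-11.70263971  -4.79636996   3.39324308] -12.488432634729486
```

Emit:
send_rows([
  [0.0,[-0.008,-0.002,0.0],0],
  [0.0,[-0.015,-0.0035,0.0],0],
  [0.0,[-0.022,-0.005,0.0],0],
  [0.0,[-0.03,-0.007,0.0],0],
  [0.0,[-0.038,-0.009,0.0],0],
  [0.0,[-0.046,-0.011,0.0],0],
  [0.0,[-0.06,-0.014,0.0],0],
  [0.0,[-0.075,-0.017,0.0],0],
  [0.0,[-0.085,-0.02,0.02],0],
  [0.0,[-0.085,-0.02,0.06],0],
  [0.0,[-0.085,-0.02,0.1],0],
  [0.0,[-0.085,-0.02,0.12],0],
])

```text
time_s: 12.6
tcp_pos: [0.5037, -0.2467, 0.1829]
ee_rot: [-0.117, 0.993, -0.002, 0.004]
contact_force: [1.2, -0.8, 0.1]
gripper_width: 0.0001
```

Emit:
send_rows([
  [0.0,[0.0,0.0,0.04],0],
  [0.0,[0.03,0.0,0.08],0],
  [0.0,[0.06,0.0,0.12],0],
  [0.0,[0.09,0.01,0.13],0],
  [0.0,[0.12,0.02,0.13],0],
  [0.0,[0.13,0.03,0.13],0],
  [0.0,[0.13,0.03,0.13],0],
])

```text
time_s: 13.18
tcp_pos: [0.6341, -0.2134, 0.3077]
ee_rot: [-0.119, 0.993, 0.0, 0.002]
contact_force: [-0.4, -0.3, 0.8]
gripper_width: 0.0002
```

Run:
```python
from h import *
s,d=grab('side','side11');print(s['contact_force'],s['tcp_pos'],s['time_s'])
w,e=grab('wrist','wrist11')
a=cv2.resize(d['image'][130:190,200:340],None,fx=5,fy=5,interpolation=cv2.INTER_CUBIC)
cv2.imwrite('pics/z15.png',a)
```

```text
[-0.40565437 -0.33717215  0.75719801] [ 0.63409828 -0.21339702  0.30765738] 13.1833
```

View pics/z15.png

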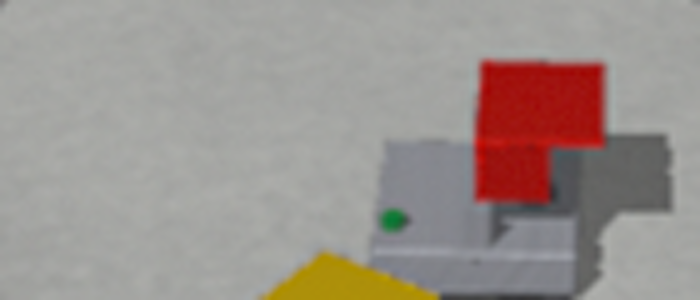

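View pics/wrist11.png

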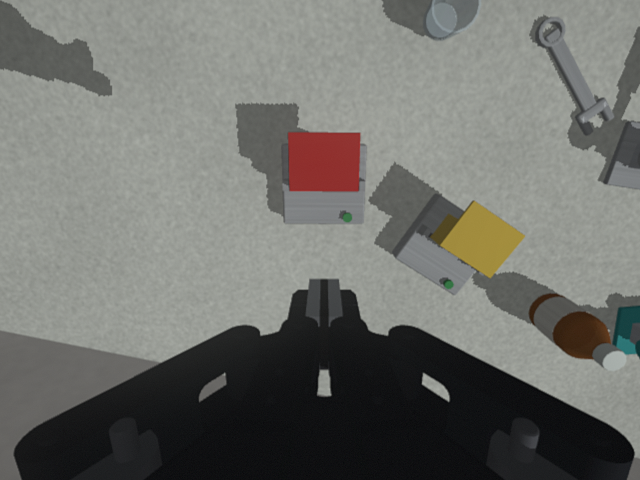

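View pics/side11.png

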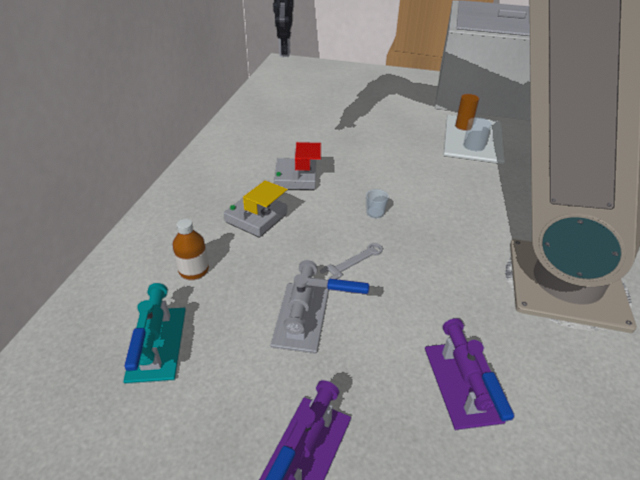

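Run:
```python
from h import *
a,b=px2w('side11',331,284,.101),px2w('side11',368,288.5,.101);print(a,b,np.arctan2(*(b-a)[1::-1]))
im=cv2.imread('pics/side11.png')[265:355,260:380];cv2.imwrite('pics/z16.png',cv2.resize(im,None,fx=5,fy=5,interpolation=cv2.INTER_CUBIC))
im=np.hstack([cv2.resize(cv2.imread(f'pics/{n}.png')[150:185,285:325],None,fx=9,fy=9,interpolation=cv2.INTER_CUBIC) for n in('side4','side11')]);cv2.imwrite('pics/z17.png',im)
```

```text
[0.42949493 0.21594247 0.101     ] [0.36849244 0.2105814  0.101     ] -3.0539350698883707
```

View pics/z16.png

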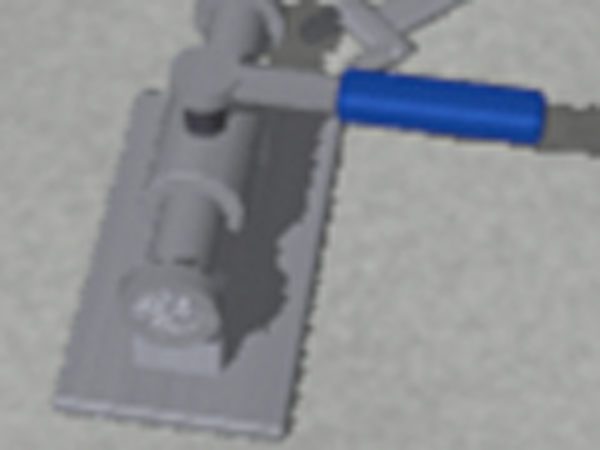

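View pics/z17.png

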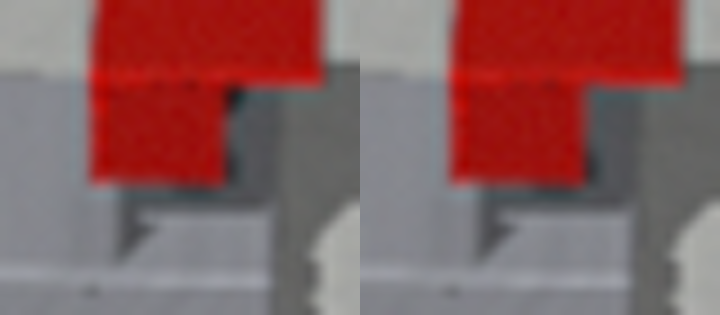

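```bash
python3 -c "
from workcell import ctrl
print(ctrl.hand_in())"
```

```text
the job is handed in; nothing more can be done
None
```

I closed the vent valve, then started the pump with the red guard held up on the fingers, let the guard drop shut, and handed in at about 13 s of the 53 s. No verdict was reported.

- **Vent valve:** I pushed the grey valve's blue handle round with the closed fingers until the force rose to 11.6 N at its stop. The side image put the handle at about 1.56 rad relative to the pipe.
- **Pump:** My first attempt to lift the guard jammed at about 9 N because of friction on the lip. I backed off, started lower, and lifted along the lip's arc. I then pushed the toggle over until the force rose to about 12.5 N.
- **Last checks:**
  - The red guard looks the same as before the lift, so it is shut.
  - The toggle no longer shows at the front. Under the shut guard I could not measure its angle, so "fully over" rests on that force rise and the picture taken while the guard was up.
  - The stirrer, bottle, beaker and wrench look unmoved, and the arm is clear of everything.

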